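Find the girder clamp whose spring keeper still grips

ROBOT

A 6-joint arm with a two-finger parallel gripper is mounted at the origin on the work surface. World frame = base frame: x ahead of the robot, y to its left, z up, the work surface at z = 0. Lengths are in mm, angles in rad, forces in N, time in s.
With the tool pointing down it reaches from about 425 to 1125 mm from the base axis. Payload 14.9 kg.
Tool frame: the origin (TCP) lies at the very end of the fingers, on their centre line; the grasp point (between the pads) lies 19 mm behind it (r.hold_point_z is the distance from the TCP to the grasp point, in mm); x points along the fingers, z is the direction in which the jaws open and shut, and the axes are right-handed (so a half turn about x gives the same grasp; the last joint's range is limited). The gripper opens to 91 mm and grips with 3 to 60 N. Pads are 32 mm wide; open, the fingers measure 118 mm over their backs; the gripper's body (76 mm by 178 mm) begins 60 mm behind the grasp point.
Start: joints at [1.266, 0.379, 1.734, -0, 1.028, -0.033], TCP at [187.933, 674.314, 213.932] pointing down, gripper open.
Joint ranges: [-2.77, 2.77], [-0.74, 2.19], [0, 2.66], [-1.06, 4.2], [0.31, 2.87], [-3.08, 3.08]. Speed limits (rad/s): [1.89, 1.89, 2.39, 3.14, 3.14, 3.14].

INTERFACE

Orientations are given as a unit quaternion [w, x, y, z].
In Python, from bench import r, grab_frame gives the robot as it stands.
- The arm moves only by the shell command python3 -m jog 'ROWS' [OPENING] [FORCE]. ROWS is JSON, a list of rows, each a list of 6 numbers: the shift along the tool's x, y, z in m, then the turn, a rotation vector about the tool's x, y, z in rad. A call has 1 to 10 rows; each row is the pose to reach, as a shift and turn from the pose commanded when the call began, along the tool's axes at that moment; what a row does not reach only later rows make up. A row lasts 1/10 s, in which the tool goes at most 50 mm and 8.59 degrees, less where a joint would pass 70% of its speed; a pose out of reach is approached as far as the arm can. A call with a gripper value outside its range is refused whole. OPENING is the closure in counts, from 0 (fully open) to 255 (shut), set as the call begins (- or left out, the last holds). The fingers move at their own pace and stop on an object; FORCE is the grip in N (left out, the last holds). Time passes only in rows, so rows that repeat a pose let the fingers close. It gives the time, the measured TCP pose, the force and the opening at its end, in the units of the state.
- r.read_state(): the state, without advancing time (a new reading comes with each control period).
- grab_frame(name): name is "scene" or "top" or "wrist"; returns a dict with "img" (420x560x3 uint8, red, green, blue), "intrinsics" (3x3 intrinsics, pixels), "R" (3x3) and "t" (3): a world point X has camera coordinates R X + t. Camera axes: x right, y down, z forward; pixel columns grow to the right and rows downward; lengths in mm; the calibration is good to about 2 mm. A picture is of the moment at which its call begins. There is no depth.
- r.close_job(): hands the job in, once; it reports no verdict.
The state is a dict: "time": time; "joint_pos": joint angles; "joint_vel": joint speeds; "joint_efforts": joint torques, N m; "position": TCP position; "tcp_rot": TCP orientation; "contact_force": force on the tool from outside, world axes, zero at the start; "ft_torque": the same for the moment, N m; "opening": opening from 0.0 (shut) to 1.0 (fully open).
Only numpy, scipy, OpenCV 4.12 (cv2) and the standard library are available. Lean on these libraries where they do the work, as an engineer would, in place of code of your own. Each camera call takes 0.05 s, during which the arm holds its last target.

TASK

Three girder clamps hang on the rack: one has a spring keeper that still grips, one a slack keeper and one a seized keeper, and they look alike. Take the gauge blade out of its stand and slide it gently down into the clamp throats until you find by feel the one that lets it in with a springy drag; leave the blade there, upright and pushed down until its handle sits on the clamp. Never force the blade, and leave everything else where it is.

Things in the scene. Friction and masses are not known exactly. Their poses are not given: they have to be found in the camera images.
- rack: Fixed rack: larch base plank 130 x 400 x 24 mm, steel rail on posts, three galvanised clamps hanging in a row along its y, 115 mm apart. Origin on the work surface under the middle throat; x points from the clamps to the rail (away from the robot at yaw 0), z up. Clamp tops are 115 mm above the work surface, rail and hooks 4 mm lower or more. More than 25 N of blade on clamp or keeper is forcing it.
- handle_centre (a point): Centre of the gauge blade's grey handle, a block 36 mm (its x) x 24 mm (its y) x 44 mm high. The steel blade, 24 mm (x) x 6 mm (y), hangs 45 mm down from the middle of the handle's underside. Axes are the blade's own: z up along the handle, y across the blade's thickness. Weighs about 80 g. Either way round fits.
- shoulder (a point): Middle of the underside of the handle, where the blade leaves it, 22 mm below the handle's centre; same axes. It rests on the stand's top at the start and on the clamp's top when the blade is home.
- blade: The gauge blade (loose, handle and blade together); origin and axes as point shoulder.
- stand: Fixed dark steel block 66 x 56 x 52 mm high with a through slot 29 x 10 mm (long along its x) that the blade hangs in, the handle sitting on top. Origin at the centre of its underside.
- throat_right (a point): Mouth centre, level with the clamp's top, of the clamp at -y (right seen from the robot). Axes as the rack. All clamps alike: two cheeks (36 mm along x, 16 mm thick along y), the throat between them 10 mm wide along y, open at both x ends, 66 mm deep, mouth chamfered to 15 mm.
- throat_middle (a point): The same point of the middle clamp. In each clamp a steel keeper tongue with a slanting top stands out of the +y cheek: ramp from 6 mm below the mouth to 21 mm, there 5.5 mm out (4.5 mm left for the 6 mm blade), then straight to 38 mm. The seized one does not move: the blade stops firmly 8 to 20 mm below the mouth. The slack one yields to hardly any push.
- throat_left (a point): The same point of the clamp at +y. The gripping keeper yields to about 6 N sideways: pushing the blade down takes about 3 to 13 N on the ramp, then the blade slides on with a steady drag of some 2 to 8 N, pressed towards the -y cheek. Which clamp has which keeper changes from start to start.
- mallet_head: Bystander: red nylon mallet head, a 48 mm cylinder 76 mm long lying along its y. Origin under its middle.
- bushing: Bystander: bronze bushing 34 mm across, 28 mm high. Origin under its middle.
- foot_pad: Bystander: black rubber foot pad, disc 54 mm across, 14 mm high. Origin under its middle.
- joint_pin: Bystander: dented steel joint pin, 16 mm thick, 100 mm long along its y, with a collar. Origin under its middle.
- coupler_nut: Bystander: steel nut blank, 38 mm across, 26 mm high. Origin under its middle.
- shackle: Bystander: U-shaped steel saddle 50 x 36 x 36 mm. Origin under its middle.
Things that resemble listed ones, but are neither listed nor needed, are in the scene too. Leave any turquoise look-alike of the blade alone.

How it is judged:
By the outcome, as a careful person would: the job done as asked, in the order asked, and still so for the second after the job is handed in, with the robot touching nothing.
It also fails if it takes over 53 s, if anything falls off the work surface, if the arm or the gripper's body presses on something with over 40 N, if the wrist force passes 120 N, or if a joint passes its speed limit or range.

## Working session

There is one attempt and no reset: what is moved stays moved. The work goes in short steps, Python scripts to look and compute and a shell command to move; the robot and the scene stay as the last step left them, time stands still between calls to the robot, and variables do not carry over. Pictures are saved under pics/ and viewed, and the job is handed in when it is done.

```bash
ls; mkdir -p pics; python3 - <<'E'
from bench import r, grab_frame
import cv2
for n in ("scene","top","wrist"):
    f=grab_frame(n); cv2.imwrite(f"pics/{n}0.png",f["img"][:,:,::-1])
    print(n,f["intrinsics"].tolist(),f["R"].round(4).tolist(),f["t"].round(1).tolist())
print(r.read_state())
E
```

```text
pics
scene [[466.5495918458357, 0.0, 278.2690102081599], [0.0, 466.5495918458357, 215.85336977202712], [0.0, 0.0, 1.0]] [[0.3687, 0.9296, -0.0044], [0.7818, -0.3126, -0.5395], [-0.5029, 0.1955, -0.8419]] [-222.9, -388.7, 1416.6]
top [[415.5250191269445, 0.0, 279.8682601124568], [0.0, 415.5250191269445, 213.4390538063142], [0.0, 0.0, 1.0]] [[0.024, -0.9997, 0.0009], [-0.9897, -0.0239, -0.1411], [0.1411, 0.0025, -0.99]] [-24.1, 552.6, 1217.2]
wrist [[308.42329539802233, 0.0, 279.9921946279227], [0.0, 308.42329539802233, 214.03441044766788], [0.0, 0.0, 1.0]] [[0.2677, 0.9635, -0.0022], [0.9352, -0.2593, 0.2411], [0.2317, -0.0666, -0.9705]] [-699.3, -26.7, 390.3]
{'time': 0.15, 'joint_pos': array([ 1.26573593e+00,  3.79270434e-01,  1.73460421e+00,  1.88370517e-05,
        1.02850682e+00, -3.32689427e-02]), 'joint_vel': array([ 0.0001698 , -0.00199615, -0.00212643,  0.00023329,  0.00231851,
       -0.0001356 ]), 'joint_efforts': array([ 3.91581261e-04, -7.64103055e+01, -4.34654546e+01,  6.51222118e-02,
        4.09684167e-02,  3.28287797e-08]), 'position': array([187.81757616, 674.04569626, 213.47230356]), 'tcp_rot': array([ 0.56290026, -0.42780503,  0.56336203,  0.42749197]), 'contact_force': array([ 0.25893784, -0.09500521,  0.05350484]), 'ft_torque': array([-0.02650982, -0.00512136,  0.01100058]), 'opening': 1.0006080575615643}
```

View pics/scene0.png

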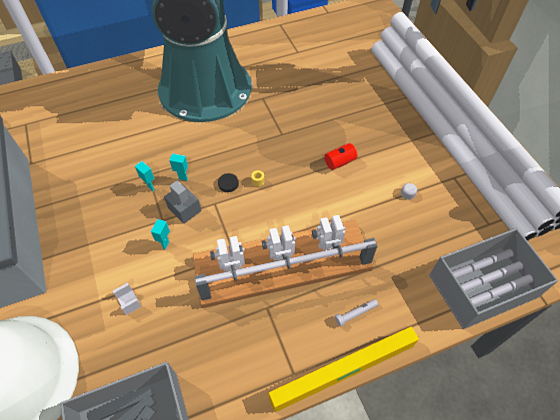

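View pics/top0.png

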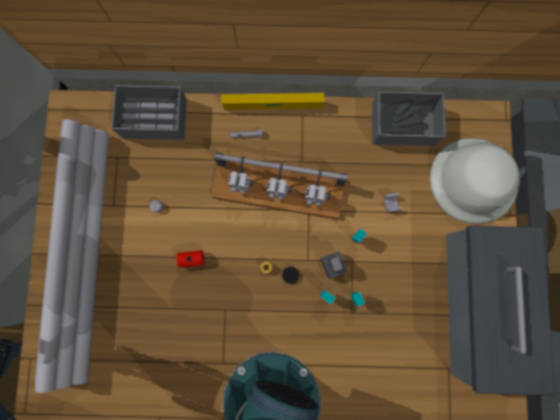

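View pics/wrist0.png

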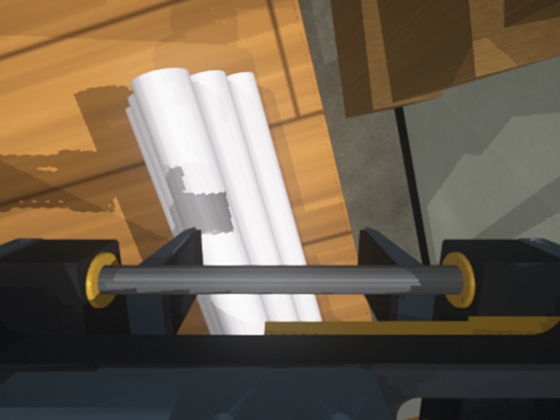

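The scene view shows the rack at about (285,265), with clamps at (230,252), (281,242) and (331,232). The dark stand with a grey handle is at (182,200). The turquoise look-alikes are at (145,174), (179,165) and (160,233). In the top view the stand is at (334,265). The grey handle on the stand is the one that fits the description. Next I'll enlarge it to confirm.

```bash
python3 - <<'E'
import cv2,numpy as np
t=cv2.imread("pics/top0.png");s=cv2.imread("pics/scene0.png")
a=cv2.resize(t[235:315,300:380],None,fx=5,fy=5,interpolation=cv2.INTER_CUBIC)
b=cv2.resize(s[150:230,145:225],None,fx=5,fy=5,interpolation=cv2.INTER_CUBIC)
cv2.imwrite("pics/c1.png",np.hstack([a,b]))
a=cv2.resize(t[145:220,205:355],None,fx=5.3,fy=5.3,interpolation=cv2.INTER_CUBIC)
cv2.imwrite("pics/c2.png",a)
a=cv2.resize(s[205:305,190:390],None,fx=4,fy=4,interpolation=cv2.INTER_CUBIC)
cv2.imwrite("pics/c3.png",a)
E
```

```text
(no output)
```

View pics/c1.png

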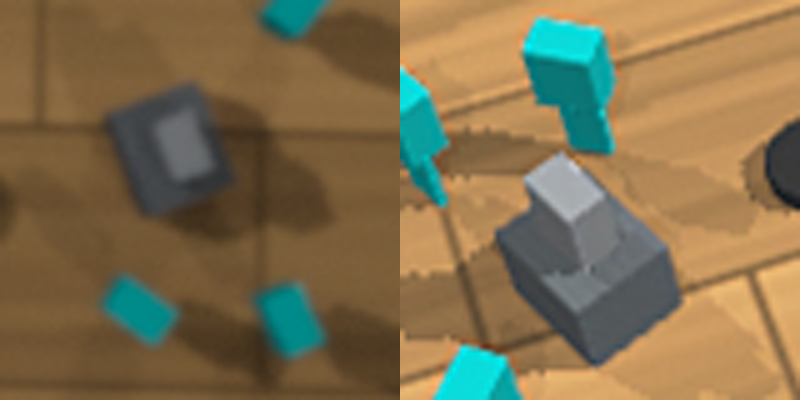

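View pics/c2.png

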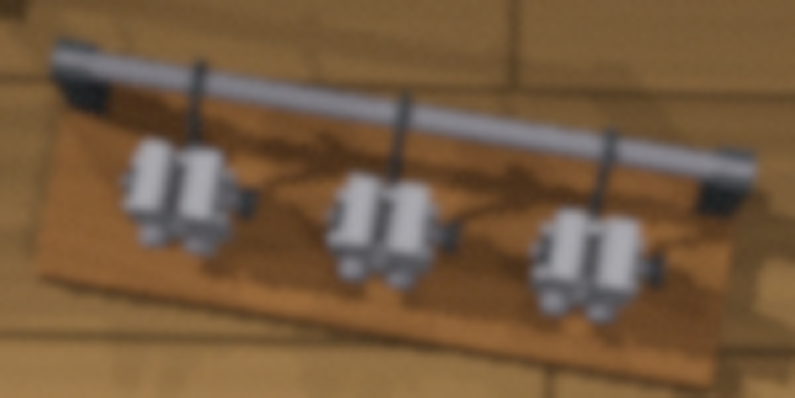

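View pics/c3.png

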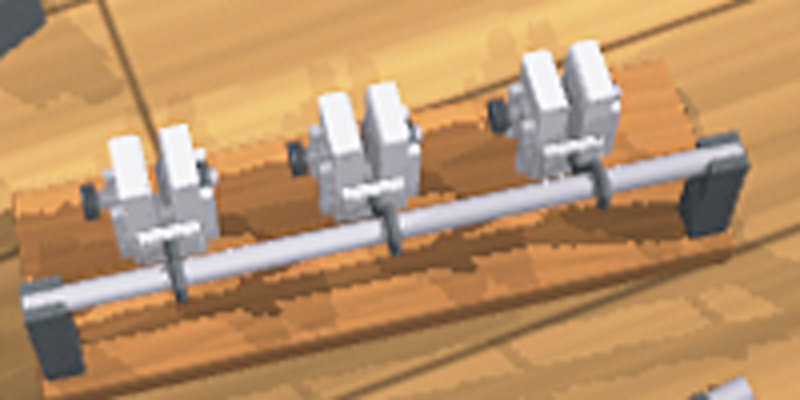

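The left crop confirms a grey handle standing on the dark stand, with its top centre at about top pixel (336.6,264.2). The other three are turquoise and I'll leave them alone. Clamp tops are clear in both views, so I'll measure now.

```bash
cat > lib.py <<'E'
import numpy as np, cv2
from bench import r, grab_frame
from scipy.spatial.transform import Rotation as Ro
def ray(f,u,v,z):
    K=f["intrinsics"];R=np.array(f["R"]);t=np.array(f["t"])
    d=R.T@np.linalg.solve(K,[u,v,1.]);c=-R.T@t
    return c+d*(z-c[2])/d[2]
def proj(f,X):
    p=np.array(f["R"])@np.array(X,float)+f["t"];q=np.array(f["intrinsics"])@p;return q[:2]/q[2]
def rot(s): return Ro.from_quat(np.array(s["tcp_rot"])[[1,2,3,0]])
def plan(pos,yaw_jaw):
    """pointing down, jaw axis (tool z) along world yaw"""
    s=r.read_state();R0=rot(s)
    best=None
    for k in (0,np.pi):
        z=np.array([np.cos(yaw_jaw+k),np.sin(yaw_jaw+k),0]);x=np.array([0,0,-1.]);y=np.cross(z,x)
        T=Ro.from_matrix(np.c_[x,y,z]);rv=(R0.inv()*T).as_rotvec()
        if best is None or np.linalg.norm(rv)<np.linalg.norm(best[1]): best=(R0.inv().apply(np.array(pos)-s["position"])/1000,rv)
    print("shift",best[0].round(4),"rv",best[1].round(4),"joints",s["joint_pos"].round(3));return best
E
python3 - <<'E'
from lib import *
f=grab_frame("top");g=grab_frame("scene")
h=lambda P,z,cam,o,k:[ray(cam,o[0]+(x)/k,o[1]+(y)/k,z) for x,y in P]
def rep(n,Q):
    Q=np.array(Q);print(n,"c",Q.mean(0).round(1));
    e=np.diff(np.vstack([Q,Q[:1]]),axis=0)
    print("  len",np.linalg.norm(e,axis=1).round(1),"yaw",np.degrees(np.arctan2(e[:,1],e[:,0])).round(1))
o=-0.5+0.5/5
rep("handle top",h([(152,118),(196,105),(216,172),(174,187)],96,f,(300+o,235+o),5))
rep("handle scene",h([(160,153),(205,185),(173,222),(124,180)],96,g,(145+o,150+o),5))
rep("stand top",h([(106,120),(194,82),(233,182),(150,216)],52,f,(300+o,235+o),5))
o=-0.5+.5/5.3
# cheeks (left/right outline corners of pair)
for n,P in dict(L=[(140,138),(225,150),(208,225),(128,205)],M=[(350,173),(434,186),(416,258),(336,245)],R=[(555,208),(642,222),(622,294),(545,280)]).items():
    rep(n+" top",h(P,115,f,(205+o,145+o),5.3))
o=-0.5+.5/4
for n,P in dict(L=[(521,55),(598,40),(618,95),(545,108)],M=[(318,97),(395,85),(410,138),(338,150)],R=[(108,140),(187,126),(203,180),(125,192)]).items():
    rep(n+" scene",h(P,115,g,(190+o,205+o),4))
E
```

```text
handle top c [ 404.8 -175.    96. ]
  len [26.2 39.2 25.4 40.6] yaw [ -72.3 -163.   110.7   18.3]
handle scene c [ 405.3 -175.1   96. ]
  len [30.1 24.7 35.5 21.9] yaw [  29.5  -52.3 -154.8  114.7]
stand top c [ 403.1 -172.9   52. ]
  len [56.9 62.4 52.9 61.3] yaw [ -65.5 -158.3  113.3   25.5]
L top c [640.8 112.8 115. ]
  len [46.8 42.4 44.8 37.6] yaw [-96.8 169.5  77.1  -7.6]
M top c [623.6  -0.9 115. ]
  len [46.1 40.9 43.8 40.5] yaw [-97.6 167.5  82.   -9.2]
R top c [ 606.8 -113.1  115. ]
  len [47.6 41.1 42.1 40. ] yaw [-98.  165.3  80.9  -6.9]
L scene c [642.1 112.5 115. ]
  len [44.1 36.5 40.8 35.7] yaw [  81.1   -8.4 -100.2  176.8]
M scene c [625.7  -1.6 115. ]
  len [42.5 34.1 39.1 34.8] yaw [  78.5   -8.7 -100.9  176.8]
R scene c [ 608.5 -114.6  115. ]
  len [42.7 34.4 41.3 33.4] yaw [  79.9   -4.7 -101.8  177.9]
```

```bash
python3 - <<'E'
from lib import *
s=r.read_state();print(rot(s).as_matrix().round(3))
plan([520,200,214],np.radians(112))
plan([405,-175,190],np.radians(112))
E
```

```text
[[-0.    -0.963  0.268]
 [-0.     0.268  0.963]
 [-1.    -0.    -0.   ]]
shift [-2.000e-04 -4.472e-01 -3.676e-01] rv [-6.557e-01 -5.000e-04 -1.000e-04] joints [ 1.266  0.379  1.734 -0.     1.028 -0.033]
shift [ 0.024  -0.4371 -0.7597] rv [-6.557e-01 -5.000e-04 -1.000e-04] joints [ 1.266  0.379  1.734 -0.     1.028 -0.033]
```

```bash
python3 -m jog '[[0,-0.035,-0.03,-0.1,0,0],[0,-0.075,-0.06,-0.2,0,0],[0,-0.115,-0.09,-0.33,0,0],[0,-0.15,-0.12,-0.46,0,0],[0,-0.19,-0.15,-0.58,0,0],[0,-0.225,-0.185,-0.656,0,0],[0,-0.265,-0.215,-0.656,0,0],[0,-0.3,-0.25,-0.656,0,0],[0,-0.34,-0.28,-0.656,0,0],[0,-0.375,-0.31,-0.656,0,0]]' 0 15
python3 - <<'E'
from lib import *
plan([405,-175,200],np.radians(112))
E
```

```text
time: 1.25
position: [467.0, 273.2, 214.2]
tcp_rot: [-0.396, 0.586, -0.395, -0.586]
contact_force: [0.7, 0.8, -0.4]
opening: 1.0
shift [ 0.0141  0.2254 -0.3923] rv [0.0001 0.     0.0006] joints [ 0.486  0.128  2.056 -0.     0.957 -1.469]
```

```bash
python3 -m jog '[[0.002,0.005,-0.045,0,0,0],[0.003,0.022,-0.09,0,0,0],[0.005,0.043,-0.135,0,0,0],[0.006,0.067,-0.18,0,0,0],[0.008,0.093,-0.222,0,0,0],[0.01,0.122,-0.265,0,0,0],[0.011,0.154,-0.306,0,0,0],[0.013,0.188,-0.346,0,0,0],[0.014,0.222,-0.385,0,0,0],[0.014,0.225,-0.392,0,0,0]]'
python3 - <<'E'
from lib import *
f=grab_frame("wrist");cv2.imwrite("pics/w1.png",f["img"][:,:,::-1])
plan([405,-175,200],np.radians(112))
print(proj(f,[405,-175,96]))
E
```

```text
time: 2.25
position: [402.8, -175.7, 200.0]
tcp_rot: [-0.396, 0.586, -0.396, -0.586]
contact_force: [0.3, 0.1, 0.6]
opening: 1.001
shift [ 0.0001 -0.0021  0.0005] rv [-0.0028 -0.0008  0.    ] joints [-4.650e-01 -2.800e-02  2.251e+00 -1.000e-03  9.170e-01 -2.416e+00]
[279.10474662 216.94225447]
```

View pics/w1.png

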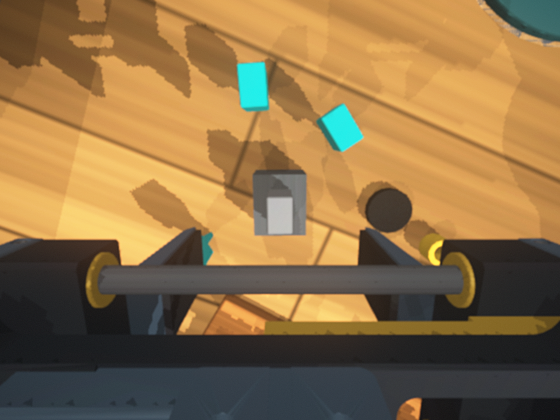

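The wrist view shows the grey handle top at about (280,216), square to the image and centred between the jaws. I'll refine this with a mask.

```bash
python3 - <<'E'
from lib import *
f=grab_frame("wrist");im=cv2.cvtColor(f["img"],cv2.COLOR_RGB2GRAY)
roi=im[160:245,245:315]
m=(roi>165).astype(np.uint8);print(roi[::8,::5])
c=max(cv2.findContours(m,0,2)[0],key=cv2.contourArea)
b=cv2.boxPoints(cv2.minAreaRect(c))+[245,160];print(b.round(1))
Q=np.array([ray(f,u,v,96) for u,v in b]);print(Q.mean(0));e=np.diff(Q,axis=0);print(np.linalg.norm(e,axis=1),np.degrees(np.arctan2(e[:,1],e[:,0])))
plan(list(Q.mean(0)[:2])+[60],np.radians(112))
E
```

```text
[[119 118 117 117  92  89  90  93  93 113 158 167 166 165]
 [127 126 126 109 105  87  84  84  84  96 102 104 168 167]
 [125 125  92  93  93  94 114 124 120 124 123 124 121 153]
 [111 120  92  93  93  93  83  86 105 121 121 122 120 157]
 [ 81  95  92  94  93  98  97  98  99  96 122 125 120 162]
 [130 140  96  94  92 194 192 191 193 196 122 126 121 154]
 [139 139  95  95  93 194 191 193 193 195 111 130 132 146]
 [200 170 133 132  95 193 194 194 193 195 114 132 130 128]
 [191 193 140 130 132 195 194 194 195 197 120 123 135 187]
 [192 192 147 131 132 188 188 187 188 188 118 125 135 178]
 [186 186 187 189 174 175 175 174 175 177 178 180 183 183]]
[[245. 212.]
 [314. 212.]
 [314. 244.]
 [245. 244.]]
[ 415.44833924 -171.14038069   96.        ]
[63.15025253 30.91905838 64.81282026] [111.91348918  23.4056447  -68.07442957]
shift [ 0.14   -0.0122 -0.0011] rv [-0.0031 -0.0003  0.0001] joints [-0.461 -0.028  2.252 -0.     0.917 -2.413]
```

```bash
python3 - <<'E'
from lib import *
f=grab_frame("wrist");im=f["img"].astype(int)
m=((im.min(2)>150)&(im.max(2)-im.min(2)<25)).astype(np.uint8)[160:245,245:315].copy()
c=max(cv2.findContours(m,0,2)[0],key=cv2.contourArea)
b=cv2.boxPoints(cv2.minAreaRect(c))+[245,160];print(b.round(1))
Q=np.array([ray(f,u,v,96) for u,v in b]);print(Q.mean(0));e=np.diff(Q,axis=0);print(np.linalg.norm(e,axis=1),np.degrees(np.arctan2(e[:,1],e[:,0])))
plan(list(Q.mean(0)[:2])+[60],np.radians(112))
E
```

```text
[[267. 196.]
 [291. 196.]
 [291. 232.]
 [267. 232.]]
[ 403.70170544 -174.92783617   96.        ]
[21.68327062 33.99767803 22.31944931] [111.88271263  22.35893894 -68.10701655]
shift [ 0.14    0.0009 -0.0012] rv [-0.0022 -0.      0.0001] joints [-0.459 -0.028  2.252  0.     0.917 -2.411]
```

```bash
python3 - <<'E'
from lib import *
f=grab_frame("top")
a=np.radians(22.)
for p in [(359,237),(328,297),(358,299),(290,275),(266,267)]:
    X=ray(f,*p,60 if p[0]>300 else 15);d=X[:2]-[404,-175]
    print(p,X.round(0),"hx,hy",(np.cos(a)*d[0]+np.sin(a)*d[1]).round(),(-np.sin(a)*d[0]+np.cos(a)*d[1]).round())
E
```

```text
(359, 237) [ 485. -246.   60.] hx,hy 49.0 -96.0
(328, 297) [ 309. -156.   60.] hx,hy -80.0 53.0
(358, 299) [ 306. -242.   60.] hx,hy -116.0 -26.0
(290, 275) [370. -46.  15.] hx,hy 16.0 133.0
(266, 267) [392.  27.  15.] hx,hy 64.0 192.0
```

```bash
python3 -m jog '[[0.03,0.0005,-0.001,0,0,0],[0.06,0.001,-0.001,0,0,0],[0.09,0.001,-0.001,0,0,0],[0.11,0.001,-0.001,0,0,0],[0.125,0.001,-0.001,0,0,0],[0.135,0.001,-0.001,0,0,0],[0.14,0.001,-0.001,0,0,0],[0.14,0.001,-0.001,0,0,0]]' 100 15
python3 -m jog '[[0,0,0,0,0,0],[0,0,0,0,0,0],[0,0,0,0,0,0],[0,0,0,0,0,0],[0,0,0,0,0,0]]' 255 15
```

```text
time: 3.25
position: [403.8, -173.6, 59.8]
tcp_rot: [0.395, -0.586, 0.395, 0.587]
contact_force: [0.2, -0.3, 0.2]
opening: 0.609
time: 3.75
position: [403.9, -174.2, 60.2]
tcp_rot: [-0.395, 0.586, -0.395, -0.586]
contact_force: [-0.8, 0.2, 4.5]
opening: 0.262
```

```bash
python3 -m jog '[[0,0,0,0,0,0],[-0.01,0,0,0,0,0],[-0.025,0,0,0,0,0],[-0.05,0,0,0,0,0],[-0.08,0,0,0,0,0],[-0.11,0,0,0,0,0],[-0.135,0,0,0,0,0],[-0.15,0,0,0,0,0],[-0.15,0,0,0,0,0]]'
python3 - <<'E'
from lib import *
s=r.read_state();print(s["contact_force"],s["ft_torque"],s["opening"])
f=grab_frame("wrist");cv2.imwrite("pics/w2.png",f["img"][:,:,::-1])
f=grab_frame("top")
# rack from top: refine
plan([607.5,-114,215],np.radians(81.5))
plan([624.5,-1.2,215],np.radians(81.5))
E
```

```text
time: 4.65
position: [404.5, -174.4, 212.2]
tcp_rot: [-0.396, 0.588, -0.395, -0.585]
contact_force: [0.8, -0.3, -1.4]
opening: 0.263
[ 0.80979246 -0.29595555 -1.40612999] [ 0.1002773   0.0090263  -0.02966066] 0.2630721455658153
shift [-0.0052 -0.2116 -0.021 ] rv [ 5.325e-01 -0.000e+00  1.000e-04] joints [-0.46  -0.044  2.246  0.     0.939 -2.415]
shift [-0.0052 -0.2697  0.0772] rv [ 5.325e-01 -0.000e+00  1.000e-04] joints [-0.46  -0.044  2.246  0.     0.939 -2.415]
```

View pics/w2.png

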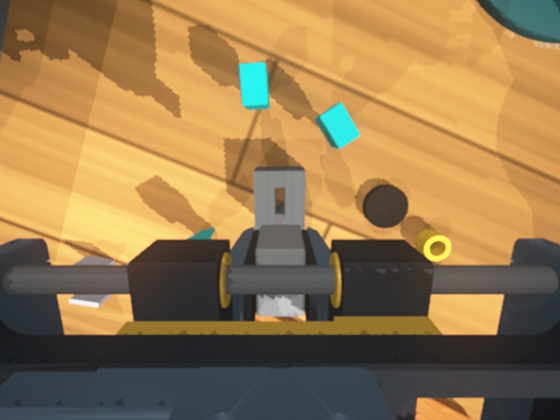

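```bash
python3 -m jog '[[0,-0.03,-0.003,0.08,0,0],[-0.002,-0.065,-0.006,0.18,0,0],[-0.005,-0.1,-0.01,0.3,0,0],[-0.005,-0.135,-0.013,0.42,0,0],[-0.005,-0.17,-0.017,0.5325,0,0],[-0.005,-0.195,-0.02,0.5325,0,0],[-0.005,-0.21,-0.021,0.5325,0,0],[-0.005,-0.2115,-0.021,0.5325,0,0],[-0.005,-0.2115,-0.021,0.5325,0,0]]'
python3 - <<'E'
from lib import *
s=r.read_state();print(s["position"],s["contact_force"],s["ft_torque"],s["opening"],s["joint_pos"].round(3))
for n in("wrist","scene","top"):
    f=grab_frame(n);cv2.imwrite(f"pics/{n}3.png",f["img"][:,:,::-1])
E
```

```text
time: 5.65
position: [606.7, -114.2, 214.0]
tcp_rot: [0.535, -0.461, 0.536, 0.462]
contact_force: [-0.7, 0.2, -0.9]
opening: 0.262
[ 606.71952465 -114.21101048  214.02381726] [-0.70427989  0.22960924 -0.91397581] [0.03646639 0.0690189  0.00643041] 0.2622852178548386 [-0.224  0.252  1.905 -0.     0.986 -1.647]
```

View pics/wrist3.png

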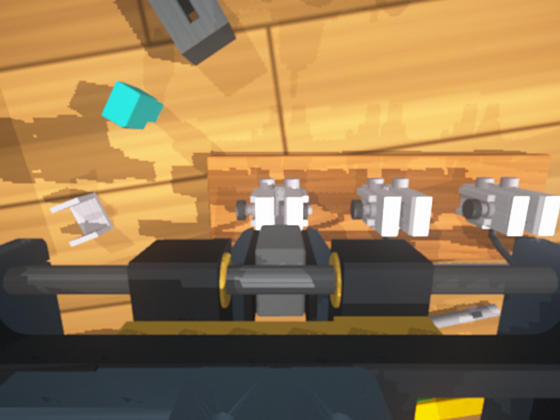

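View pics/scene3.png

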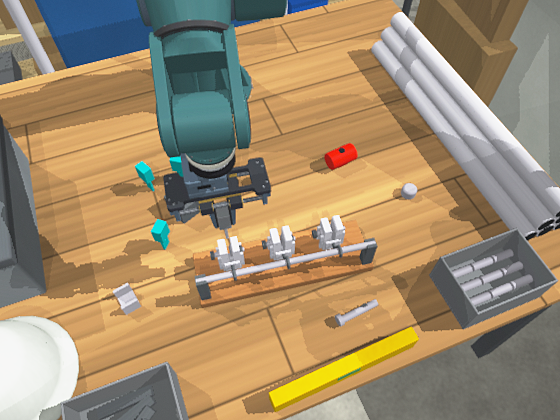

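The wrist view shows the right clamp just ahead of the held handle (columns 253–307, throat near 279), with the rack square to the jaws. I'll enlarge it to measure the throats.

```bash
python3 - <<'E'
import cv2,numpy as np
w=cv2.imread("pics/wrist3.png")
a=cv2.resize(w[165:245,235:335],None,fx=8,fy=5,interpolation=cv2.INTER_NEAREST)
cv2.imwrite("pics/c4.png",a)
g=w.min(2)
for v in (192,200,210,218,222,226): print(v,g[v,244:316].tolist())
for v in (205,225): print(v,g[v,370:435].tolist()); print(g[v,480:560].tolist())
E
```

```text
192 [69, 69, 68, 68, 68, 65, 68, 82, 117, 145, 153, 153, 153, 153, 153, 155, 153, 153, 154, 153, 154, 154, 155, 154, 156, 155, 154, 154, 154, 150, 148, 160, 173, 184, 192, 195, 193, 194, 193, 189, 174, 156, 154, 154, 155, 154, 156, 155, 154, 155, 155, 154, 154, 155, 154, 154, 150, 144, 140, 144, 151, 142, 114, 81, 66, 67, 66, 65, 65, 65, 67, 69]
200 [68, 63, 67, 64, 62, 93, 177, 224, 229, 227, 233, 250, 255, 254, 253, 253, 254, 254, 254, 254, 254, 253, 253, 254, 254, 254, 253, 251, 251, 237, 174, 158, 172, 183, 181, 168, 163, 164, 161, 155, 166, 187, 213, 249, 255, 254, 253, 253, 254, 254, 254, 254, 254, 253, 253, 253, 254, 254, 252, 250, 250, 252, 253, 247, 185, 87, 57, 60, 62, 63, 60, 61]
210 [101, 132, 152, 168, 180, 181, 180, 180, 182, 183, 197, 240, 254, 254, 253, 253, 253, 254, 254, 254, 253, 253, 253, 253, 253, 253, 252, 251, 251, 236, 173, 154, 167, 167, 151, 128, 127, 140, 144, 146, 166, 187, 212, 248, 255, 253, 253, 253, 253, 253, 254, 254, 253, 253, 253, 253, 254, 255, 246, 159, 118, 122, 122, 147, 199, 226, 227, 201, 140, 91, 83, 84]
218 [71, 65, 66, 71, 72, 82, 95, 114, 
[... 1731 characters left out ...]
 171, 146, 143, 145, 145, 143, 140, 162, 235, 254, 254, 253, 253, 253, 253, 254, 254, 253, 253, 253, 253, 253, 254, 255, 232, 149, 120, 122, 137, 146, 147, 146, 147, 146, 152, 175, 195, 196, 197, 232, 252, 254, 253, 253, 253, 253, 254, 254, 253, 253, 253, 253, 254, 254, 251, 171, 92, 82, 87, 87, 88]
[115, 132, 181, 215, 218, 201, 181, 167, 166, 168, 156, 141, 136, 139, 139, 139, 139, 139, 138, 140, 141, 141, 140, 139, 138, 139, 139, 141, 192, 249, 255, 253, 253, 253, 253, 254, 254, 253, 253, 253, 253, 253, 255, 252, 212, 149, 140, 143, 143, 145, 144, 142, 144, 158, 179, 190, 191, 189, 186, 207, 243, 254, 253, 253, 253, 253, 253, 254, 253, 253, 253, 253, 253, 254, 254, 238, 136, 96, 103, 104]
```

View pics/c4.png

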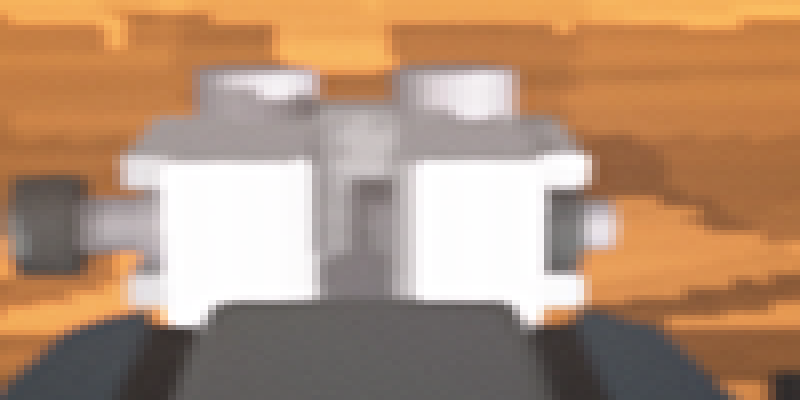

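```bash
python3 - <<'E'
from lib import *
s=r.read_state();f=grab_frame("wrist")
R=rot(s).as_matrix();p=s["position"];print(p,R[:,2].round(4))
C=[]
for n,v,a,b in(("R",210,254.7,302.4),("M",225,381.7,428.8),("L",225,508.1,555.5)):
    A=ray(f,a,v,115);B=ray(f,b,v,115);c=(A+B)/2;C.append(c)
    print(n,np.linalg.norm(A-B).round(1),c.round(1),"tool y,z offset",(R.T@(c-p))[1:].round(1))
# pixel of left/mid fixed row -> yaw
d=C[2]-C[1];print(d,np.degrees(np.arctan2(-d[0],d[1])))
E
```

```text
[ 606.68569369 -114.51616183  214.79859091] [0.1481 0.989  0.    ]
R 42.9 [ 601.2 -114.9  115. ] tool y,z offset [ 5.3 -1.2]
M 42.8 [632.   -2.9 115. ] tool y,z offset [ -8.5 114.1]
L 43.1 [648.9 110.8 115. ] tool y,z offset [ -8.4 229.1]
[ 16.90541223 113.78636698   0.        ] -8.450703393030192
```

```bash
python3 -m jog '[[0.005,0,-0.001,0,0,0],[0.015,0,-0.001,0,0,0],[0.025,0,-0.001,0,0,0],[0.034,0,-0.001,0,0,0],[0.04,0,-0.001,0,0,0],[0.042,0,-0.001,0,0,0],[0.042,0,-0.001,0,0,0]]'
python3 - <<'E'
from lib import *
s=r.read_state();print(s["position"],s["contact_force"],s["ft_torque"].round(3))
for n in("wrist","scene"):
    f=grab_frame(n);w=f["img"][:,:,::-1]
    w=w[165:265,220:340] if n=="wrist" else w[190:290,180:300]
    cv2.imwrite(f"pics/{n}4.png",cv2.resize(w,None,fx=5,fy=5,interpolation=2))
E
```

```text
time: 6.55
position: [607.4, -115.2, 172.6]
tcp_rot: [0.536, -0.461, 0.536, 0.462]
contact_force: [-0.3, -0.1, -0.9]
opening: 0.266
[ 607.44834463 -115.17682496  172.56818242] [-0.25593165 -0.12383996 -0.89422093] [0.001 0.001 0.048]
```

View pics/wrist4.png

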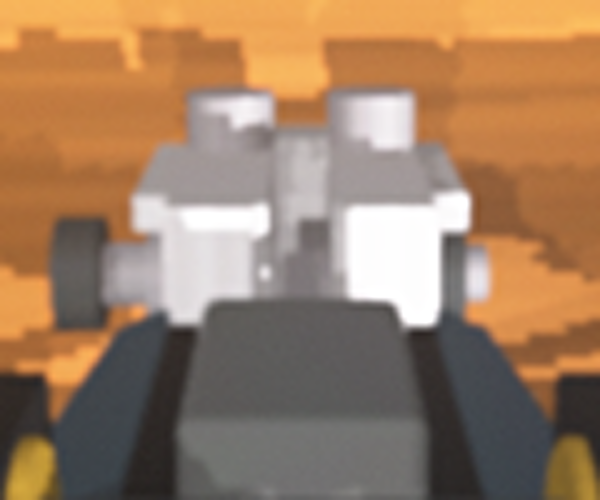

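View pics/scene4.png

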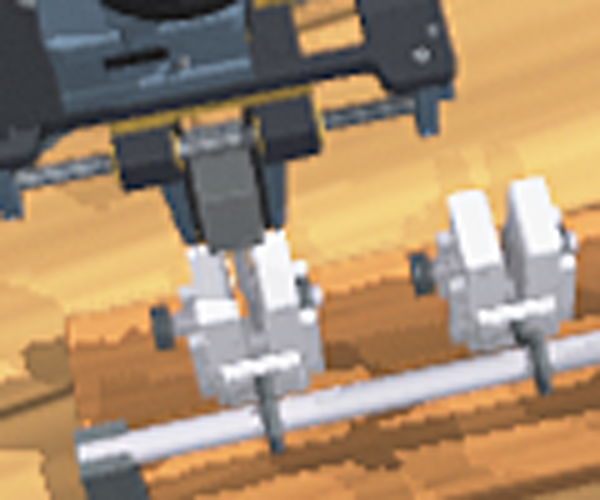

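The blade sits centred over the right throat (cheeks 160–442, handle 205–402 in the crop). I'll enter gently.

```bash
python3 -m jog '[[0.002,0,0,0,0,0],[0.004,0,0,0,0,0],[0.006,0,0,0,0,0],[0.008,0,0,0,0,0],[0.009,0,0,0,0,0],[0.009,0,0,0,0,0]]'
python3 -m jog '[[0.001,0,0,0,0,0],[0.002,0,0,0,0,0],[0.002,0,0,0,0,0]]'
python3 -m jog '[[0.001,0,0,0,0,0],[0.002,0,0,0,0,0],[0.002,0,0,0,0,0]]'
```

```text
time: 7.25
position: [607.4, -115.2, 163.8]
tcp_rot: [0.536, -0.461, 0.536, 0.462]
contact_force: [0.3, -0.3, -1.1]
opening: 0.263
time: 7.55
position: [607.5, -115.2, 161.8]
tcp_rot: [0.536, -0.462, 0.536, 0.462]
contact_force: [0.1, -0.2, -1.2]
opening: 0.266
time: 7.85
position: [607.5, -115.2, 159.8]
tcp_rot: [0.536, -0.462, 0.536, 0.462]
contact_force: [1.2, -0.2, -1.2]
opening: 0.263
```

```bash
for i in 1; do :; done; python3 -m jog '[[0.001,0,0,0,0,0],[0.002,0,0,0,0,0],[0.002,0,0,0,0,0]]'
```

```text
time: 8.15
position: [607.4, -115.2, 157.7]
tcp_rot: [0.536, -0.462, 0.536, 0.462]
contact_force: [-0.2, 0.1, -1.4]
opening: 0.261
```

```bash
python3 -m jog '[[0.001,0,0,0,0,0],[0.002,0,0,0,0,0],[0.002,0,0,0,0,0]]'
```

```text
time: 8.45
position: [607.6, -115.4, 156.0]
tcp_rot: [0.536, -0.462, 0.536, 0.461]
contact_force: [0.6, -2.5, 0.3]
opening: 0.261
```

```bash
python3 -m jog '[[0.001,0,0,0,0,0],[0.001,0,0,0,0,0]]'
```

```text
time: 8.65
position: [607.7, -115.5, 155.1]
tcp_rot: [0.536, -0.462, 0.536, 0.461]
contact_force: [-0.9, -4.1, 1.3]
opening: 0.262
```

```bash
python3 -m jog '[[0.001,0,0,0,0,0],[0.001,0,0,0,0,0]]'
```

```text
time: 8.85
position: [607.8, -115.6, 154.2]
tcp_rot: [0.536, -0.462, 0.536, 0.461]
contact_force: [-0.9, -6.7, 2.0]
opening: 0.264
```

```bash
python3 -m jog '[[0.001,0,0,0,0,0],[0.001,0,0,0,0,0]]'
```

```text
time: 9.05
position: [607.8, -115.6, 153.2]
tcp_rot: [0.536, -0.462, 0.536, 0.461]
contact_force: [-0.4, -5.5, 2.5]
opening: 0.266
```

```bash
python3 -m jog '[[0.001,0,0,0,0,0],[0.001,0,0,0,0,0]]'
```

```text
time: 9.25
position: [607.8, -115.6, 152.2]
tcp_rot: [0.536, -0.462, 0.536, 0.461]
contact_force: [0.2, -4.9, 2.6]
opening: 0.265
```

```bash
python3 -m jog '[[0.001,0,0,0,0,0],[0.001,0,0,0,0,0]]'
```

```text
time: 9.45
position: [607.9, -115.6, 151.2]
tcp_rot: [0.536, -0.462, 0.536, 0.461]
contact_force: [-0.2, -6.1, 2.9]
opening: 0.263
```

```bash
python3 -m jog '[[0.001,0,0,0,0,0],[0.002,0,0,0,0,0],[0.002,0,0,0,0,0]]'
```

```text
time: 9.75
position: [607.9, -115.7, 149.2]
tcp_rot: [0.536, -0.462, 0.536, 0.461]
contact_force: [-0.4, -5.4, 4.1]
opening: 0.262
```

```bash
python3 -m jog '[[0.001,0,0,0,0,0],[0.002,0,0,0,0,0],[0.002,0,0,0,0,0]]'
```

```text
time: 10.05
position: [607.9, -115.7, 147.2]
tcp_rot: [0.536, -0.462, 0.536, 0.461]
contact_force: [0.2, -6.1, 4.2]
opening: 0.262
```

```bash
python3 -m jog '[[0.001,0,0,0,0,0],[0.002,0,0,0,0,0],[0.003,0,0,0,0,0],[0.003,0,0,0,0,0]]'
```

```text
time: 10.45
position: [607.6, -115.6, 143.9]
tcp_rot: [0.536, -0.462, 0.536, 0.461]
contact_force: [-0.9, -6.1, 0.1]
opening: 0.261
```

```bash
python3 -m jog '[[0.001,0,0,0,0,0],[0.002,0,0,0,0,0],[0.003,0,0,0,0,0],[0.003,0,0,0,0,0]]'
```

```text
time: 10.85
position: [607.6, -115.6, 140.9]
tcp_rot: [0.535, -0.462, 0.536, 0.461]
contact_force: [-0.4, -6.2, 1.2]
opening: 0.26
```

```bash
python3 -m jog '[[0.001,0,0,0,0,0],[0.002,0,0,0,0,0],[0.003,0,0,0,0,0],[0.004,0,0,0,0,0],[0.004,0,0,0,0,0]]'
```

```text
time: 11.35
position: [607.5, -115.6, 136.9]
tcp_rot: [0.536, -0.462, 0.536, 0.461]
contact_force: [0.2, -6.6, -0.7]
opening: 0.264
```

A steady 6 N sideways and about 5 N on the ramp means this is the gripping keeper. I'll carry on down to home.

```bash
python3 -m jog '[[0.0015,0,0,0,0,0],[0.003,0,0,0,0,0],[0.0045,0,0,0,0,0],[0.006,0,0,0,0,0],[0.0075,0,0,0,0,0],[0.009,0,0,0,0,0],[0.0105,0,0,0,0,0]]'
```

```text
time: 12.05
position: [607.6, -115.6, 126.5]
tcp_rot: [0.536, -0.462, 0.536, 0.461]
contact_force: [-0.7, -6.0, 2.3]
opening: 0.263
```

```bash
python3 -m jog '[[0.001,0,0,0,0,0],[0.001,0,0,0,0,0]]'
```

```text
time: 12.25
position: [607.5, -115.6, 125.3]
tcp_rot: [0.536, -0.462, 0.536, 0.461]
contact_force: [-0.6, -6.4, -0.0]
opening: 0.26
```

```bash
python3 -m jog '[[0.001,0,0,0,0,0],[0.001,0,0,0,0,0]]'
```

```text
time: 12.45
position: [607.5, -115.6, 124.4]
tcp_rot: [0.536, -0.462, 0.536, 0.461]
contact_force: [-0.7, -6.3, -0.2]
opening: 0.265
```

```bash
python3 -m jog '[[0.001,0,0,0,0,0],[0.001,0,0,0,0,0]]'
```

```text
time: 12.65
position: [607.6, -115.6, 123.4]
tcp_rot: [0.536, -0.462, 0.536, 0.461]
contact_force: [-0.4, -6.6, 1.9]
opening: 0.262
```

```bash
python3 -m jog '[[0.0005,0,0,0,0,0],[0.0005,0,0,0,0,0]]'
```

```text
time: 12.85
position: [607.6, -115.6, 123.3]
tcp_rot: [0.536, -0.462, 0.536, 0.461]
contact_force: [-2.8, -6.6, 5.9]
opening: 0.26
```

```bash
python3 -m jog '[[0.0005,0,0,0,0,0],[0.0005,0,0,0,0,0]]'
```

```text
time: 13.05
position: [607.6, -115.6, 123.2]
tcp_rot: [0.535, -0.462, 0.536, 0.461]
contact_force: [-5.8, -6.4, 13.8]
opening: 0.26
```

Seated: the shoulder stopped at TCP z 123.2 (expected about 123) with a firm 14 N. I'll ease off, then nudge towards the -y cheek, so that it won't jump, and release.

```bash
python3 -m jog '[[-0.0005,0,0,0,0,0],[-0.0005,0,-0.0005,0,0,0],[-0.0005,0,-0.0005,0,0,0]]'
```

```text
time: 13.35
position: [607.6, -115.9, 123.2]
tcp_rot: [0.536, -0.462, 0.536, 0.461]
contact_force: [-2.8, -3.2, 6.4]
opening: 0.263
```

```bash
python3 -m jog '[[0,0,-0.0005,0,0,0],[0,0,-0.0005,0,0,0]]'
```

```text
time: 13.55
position: [607.6, -116.3, 123.3]
tcp_rot: [0.536, -0.462, 0.536, 0.461]
contact_force: [-2.3, -3.8, 6.5]
opening: 0.263
```

```bash
python3 -m jog '[[0,0,0,0,0,0],[0,0,0,0,0,0],[0,0,0,0,0,0],[0,0,0,0,0,0],[0,0,0,0,0,0]]' 110
python3 - <<'E'
from lib import *
for n in("wrist","scene"):
    f=grab_frame(n);w=f["img"][:,:,::-1]
    w=w[165:325,200:360] if n=="wrist" else w[190:290,180:300]
    cv2.imwrite(f"pics/{n}5.png",cv2.resize(w,None,fx=4,fy=3.7,interpolation=2))
E
```

```text
time: 14.05
position: [607.3, -116.1, 122.8]
tcp_rot: [0.536, -0.462, 0.536, 0.462]
contact_force: [0.3, -1.3, 0.6]
opening: 0.566
```

View pics/wrist5.png

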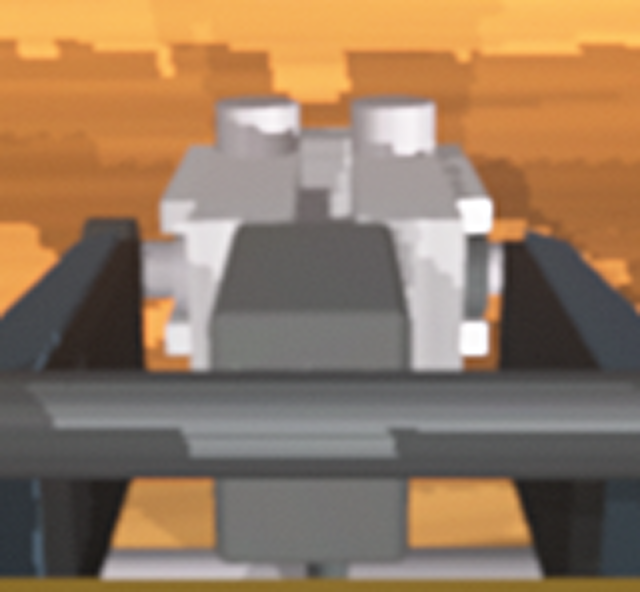

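View pics/scene5.png

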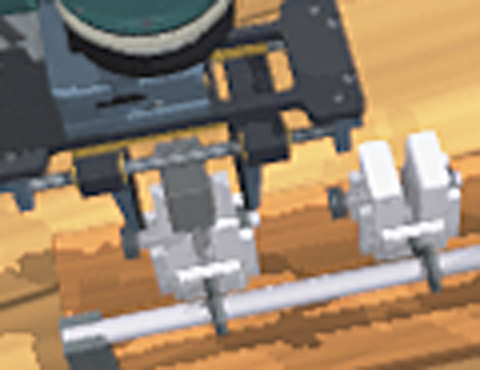

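Released: the handle stands upright on the right clamp and both fingers are clear. Now I'll retreat straight up and check.

```bash
python3 -m jog '[[-0.005,0,0,0,0,0],[-0.015,0,0,0,0,0],[-0.03,0,0,0,0,0],[-0.06,0,0,0,0,0],[-0.1,0,0,0,0,0],[-0.14,0,0,0,0,0],[-0.16,0.03,0,0,0,0],[-0.16,0.07,0,0,0,0],[-0.16,0.1,0,0,0,0],[-0.16,0.1,0,0,0,0]]'
python3 - <<'E'
from lib import *
for n in("wrist","scene","top"):
    f=grab_frame(n);cv2.imwrite(f"pics/{n}6.png",f["img"][:,:,::-1])
    if n=="scene":cv2.imwrite("pics/s6c.png",cv2.resize(f["img"][190:290,180:340,::-1],None,fx=5,fy=5,interpolation=2))
    for z in(115,159): print(n,z,proj(f,[607.3,-116,z]).round(1))
E
```

```text
time: 15.15
position: [505.9, -100.9, 284.3]
tcp_rot: [0.536, -0.462, 0.536, 0.461]
contact_force: [0.7, -0.2, 0.1]
opening: 0.567
wrist 115 [280. 284.]
wrist 159 [279.9 303.1]
scene 115 [227.8 244.2]
scene 159 [225.7 233.7]
top 115 [317.1 191.8]
top 159 [318.6 188.7]
```

View pics/wrist6.png

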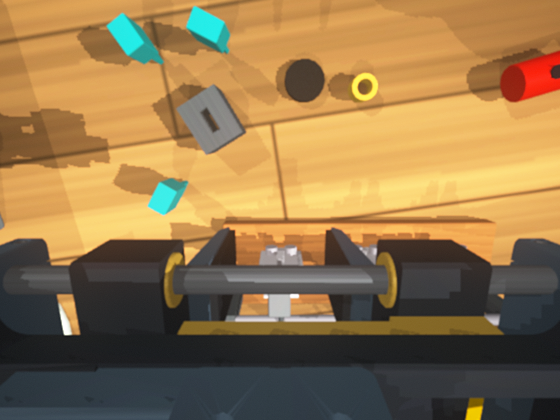

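View pics/s6c.png

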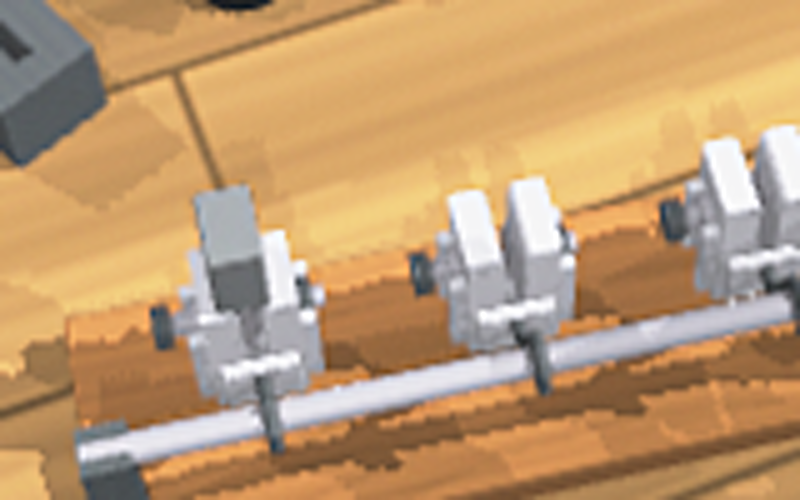

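View pics/scene6.png

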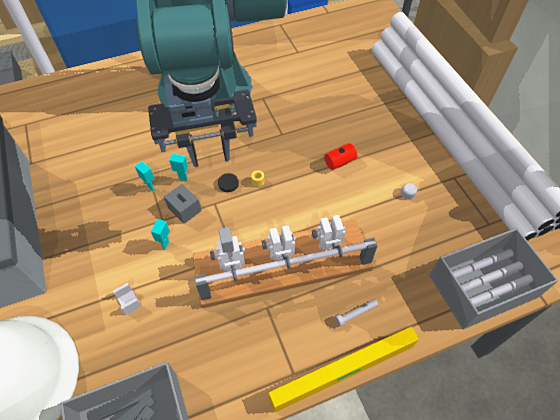

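The scene view shows the grey handle upright on the right clamp: its top is at about (225,234), and I predicted (225.7,233.7). The stand is empty and everything else is where it was. The arm is clear, so I'm handing in.

```bash
python3 - <<'E'
from bench import r
print(r.read_state()["time"],r.read_state()["contact_force"].round(1)); print(r.close_job())
E
```

```text
15.3 [ 0.6  0.8 -0.3]
the job is handed in; nothing more can be done
None
```

The gauge blade is in the right-hand (-y) clamp, upright with its handle down on the clamp, and I handed the job in at 15.3 s. That was the first clamp I tried.

- **By feel:** The keeper pushed back with a steady 6 N sideways. Going down took about 3 to 5 N on the ramp, then a drag of about 3 N. That matches the gripping keeper, not the slack or seized one, so I did not probe the middle and left clamps.
- **Seating:** The handle came to rest at the expected height (gripper at 123.2 mm, expected about 123). The highest downward push I read was about 15 N, under the 25 N limit.
- **Last checks:** The handle stands upright in the last scene view, within about a pixel of where I predicted. The stand is empty, and the bystanders and turquoise look-alikes look unmoved. The gripper is clear and touching nothing.
- **Disagreement:** The wrist camera and the two fixed cameras differed by about 1 mm on the throat's sideways position. I set the blade 1 mm towards the -y cheek, as the wrist camera indicated, and it went in freely. No check failed.

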